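Pop a disk out of its dock and show it to the inspection camera

TASK

On the larger of the two disk docks, pull the release knob fully out so that the disk pops up, then push the knob fully home again. Then lift the large disk out of the dock and hold it still in the air in front of the inspection camera: upright, its middle at the height of the lens and 12 cm straight in front of it (above the round mark on the stand's foot), one broad face square to the lens. Finish while still holding it there; leave the small disk with its dock and knob, and everything else on the table, as they are.

Things in the scene. Friction and masses are not known exactly. Their poses are not given: they have to be found in the camera images.
- large_dock: Dock of the large disk: black plastic block with one upright slot in its top, standing on the table, fixed. 87.5 mm (its x, from -50 to +37.5) by 120 mm (its y), top of the block at 60 mm, thin steel side rails up to 80 mm. Origin at table level under the middle of the slot; z up; -x is the front, where its knob sticks out. The slot is 25 x 83 mm, open at the top.
- large_disk: The large disk, to be presented: aluminium slab 22 mm thick (its x), 80 mm wide (its y), 130 mm tall (its z), 0.25 to 0.42 kg, upright in the slot, broad faces to the dock's front and back. Origin at the centre of its underside, 10 mm above the table at the start. Lugs stick out 12 mm at both narrow sides, 52 to 58 mm above its underside. Grip it across its thickness on the top 35 mm.
- large_mid (a point): The middle of the large disk, 65 mm above its underside; axes as the disk's. Once popped up by 18 mm, the disk stays up on a spring plate, its top 158 mm above the table, with 1.5 mm play all round, and can be lifted straight out even with the knob home.
- large_knob (a joint): Release knob of the large dock: 0 = home, 0.025 = fully out (m), moving along the dock's -x. Detented: up to about 15 N to pass the middle; stays at either end. At home its steel fork lies over the disk's lugs and locks it down; nearly all the way out, the disk pops up by 18 mm, and the fork then slides back below the lugs.
- large_grip (a point): Centre of that knob: a black cylinder 24 mm in diameter and 20 mm long lying along the dock's x, 70 mm above the table, 85 mm in front of the dock's origin when home (25 mm of clear rod behind it, free all round and below). Pinch it from above across its diameter (along the dock's y).
- lens (a point): Centre of the front glass of the inspection camera: white box camera 62 x 50 x 50 mm, black lens barrel 38 mm in diameter, on a fixed aluminium stand (foot 270 x 90 x 8 mm, steel post behind, up to 253 mm). It looks level along this frame's -x; z is up. 170 to 220 mm above the table, different each time.
- view_point (a point): The point 120 mm straight in front of the lens, at its height, above the round mark on the stand's foot: the middle of the disk belongs here. Axes as the lens: x is the line of sight.
- small_dock: The other dock, same make but 100 mm wide, with its own knob; leave alone. Origin as for the large dock.
- small_disk: The small disk in it, 22 x 60 x 100 mm; leave alone. Origin at the centre of its underside.
- small_knob (a joint): Knob of the small dock, 0 = home; leave alone.
- screwdriver: Screwdriver lying on the table, bystander.
- mouse: Computer mouse, black, 98 x 56 x 33 mm, bystander.
- remote: Remote control, black, 150 x 46 x 18 mm, bystander.
- screw_jar: Small jar, 44 mm diameter, 58 mm tall, bystander.
- power_brick: Black power brick, 55 x 105 x 32 mm, bystander.
Not all that is in view belongs to the job. What is shaped like the large_disk but yellow is not meant.

How it is judged:
By the outcome, as a careful person would: the job done as asked, in the order asked, and still so for the second after the job is handed in, while the arm keeps its last pose, push and grip.
It also fails if it takes over 48 s, if anything falls off the work surface, if the arm or the gripper's body presses on something with over 40 N, if the wrist force passes 120 N, or if a joint passes its speed limit or range.

ROBOT

A 6-joint arm with a two-finger parallel gripper is mounted at the origin on the work surface. World frame = base frame: x ahead of the robot, y to its left, z up, the work surface at z = 0. Lengths are in m, angles in rad, forces in N, time in s.
With the tool pointing down it reaches from about 0.35 to 0.975 m from the base axis. Payload 4.9 kg.
Tool frame: the origin (TCP) lies midway between the tips of the shut fingers; the grasp point (between the pads) lies ctrl.tcp_to_grasp behind it (ctrl.tcp_to_grasp is the distance from the TCP to the grasp point, in m); z points along the fingers, y is the direction in which the jaws open and shut (so a half turn about z gives the same grasp; the last joint's range is limited). The gripper opens to 85 mm and grips with 20 to 120 N. Pads are 22 mm wide; open, the fingers measure 114 mm over their backs; the gripper's body (76 mm by 85 mm) begins 54 mm behind the grasp point. The pads swing forward as they close: fully open they stand 13 mm farther back than shut.
Start: joints at [-1.434, 0.053, 1.613, -0, 1.476, -0.119], TCP at [0.158, -0.605, 0.231] pointing down, gripper open.
Joint ranges: [-3.01, 3.01], [-1.01, 2.22], [0.06, 2.58], [-1.02, 4.17], [0.09, 2.62], [-3.14, 3.14]. Speed limits (rad/s): [2.57, 2.57, 3.14, 3.14, 3.14, 3.14].

INTERFACE

Orientations are given as a rotation vector (axis times angle).
In Python, from station import ctrl, get_image, calibration, finish_job, models gives the robot as it stands.
- The arm moves only by the shell command python3 -m creep 'ROWS' [FORCE]. ROWS is JSON, a list of rows, each a list of 7 numbers: the opening, from 0 (shut) to 1 (fully open), then the shift along the tool's x, y, z in m, then the turn, a rotation vector about the tool's x, y, z in degrees. A call has 1 to 20 rows; each row shifts and turns the commanded pose from where the row before left it, along the tool's axes as they then stand; what a row does not reach is not made up. A row lasts 1/10 s, in which the tool goes at most 50 mm and 8.59 degrees, less where a joint would pass 70% of its speed; a pose out of reach is approached as far as the arm can. A call with a gripper value outside its range is refused whole. The fingers move at their own pace and stop on an object; FORCE is the grip in N (left out, the last holds). Time passes only in rows, so rows that do not move let the fingers close. It gives the time, the measured TCP pose, the force and the opening at its end, in the units of the state.
- ctrl.get_obs(): the state, without advancing time (a new reading comes with each control period).
- get_image(name): name is "scene" or "top" or "wrist"; returns the picture (384x512x3 uint8, red, green, blue); there is no depth.
- calibration(name): a dict with "mtx" (3x3 intrinsics, pixels), "R" (3x3) and "t" (3): a world point X has camera coordinates R X + t. Camera axes: x right, y down, z forward; pixel columns grow to the right and rows downward; lengths in m; the calibration is good to about 2 mm. The wrist camera is an equidistant fisheye: a pixel r from the principal point sees the ray r / f radians off the axis. A picture is of the moment at which its call begins: read the wrist's pose just before it. calibration takes no time and is no camera call; for the wrist camera it gives the pose at the moment of the call.
- finish_job(): hands the job in, once; it reports no verdict.
Trained networks look in the newest picture that a camera, given by its name, has taken for a name from the list of things; names that differ only in an ending like _2 or _b are one class to them, and where a whole thing is asked for, a point or a joint stands for the part that bears it (a point fixed in the world has none). Each returns a list of dicts, best first, with "conf" (0 to 1); they miss things now and then, are a little off and sometimes report something else, mostly with a low value. They report only what shows in the picture. A call takes as long as a camera call. They do not tell look-alikes from the thing itself.
- models.search_frame(camera, name): "extent" ([left, top, right, bottom] in pixels, round what is visible of it).
The state is a dict: "t": time; "q": joint angles; "dq": joint speeds; "effort": joint torques, N m; "tool_pos": TCP position; "tool_rot": TCP orientation; "contact_force": force on the tool from outside, world axes, zero at the start; "wrist_torque": the same for the moment, N m; "opening": finger opening in m.
Only numpy, scipy, OpenCV 4.12 (cv2) and the standard library are available. Lean on these libraries where they do the work, as an engineer would, in place of code of your own. Each camera call takes 0.05 s, during which the arm holds its last target. There are 200 camera calls.

## Working session

There is one attempt and no reset: what is moved stays moved. The work goes in short steps, Python scripts to look and compute and a shell command to move; the robot and the scene stay as the last step left them, time stands still between calls to the robot, and variables do not carry over. Pictures are saved under pics/ and viewed, about 8 in all and at most 12, crops included, and the job is handed in when it is done.

```bash
mkdir -p pics; ls; python3 - <<'E'
from station import ctrl,get_image,calibration,models
import cv2,numpy as np
print(ctrl.get_obs()); print(ctrl.tcp_to_grasp)
for c in ("scene","top"):
    im=get_image(c); cv2.imwrite(f"pics/{c}0.png",im[:,:,::-1])
    k=calibration(c); print(c,k["mtx"].tolist(),k["R"].tolist(),k["t"].tolist())
    for n in ("large_dock","large_disk","large_knob","lens","small_dock","small_disk"):
        print(n,[(np.round(d["extent"]).tolist(),round(d["conf"],2)) for d in models.search_frame(c,n)][:4])
a=cv2.imread("pics/scene0.png");b=cv2.imread("pics/top0.png")
E
```

```text
pics
{'t': 0.0, 'q': array([-1.43402772e+00,  5.33301496e-02,  1.61430339e+00,  2.73594654e-05,
        1.47599042e+00, -1.19014802e-01]), 'dq': array([-0.00079279,  0.0009066 , -0.00037418, -0.0003225 ,  0.0004059 ,
        0.00056638]), 'effort': array([-1.07161781e-03, -3.93685412e+01, -3.70177603e+01, -1.82365479e-04,
        7.17422459e-03, -8.19552554e-06]), 'tool_pos': array([ 0.15804041, -0.60404426,  0.23007396]), 'tool_rot': array([-3.11392090e+00, -4.00426072e-01, -1.44441914e-05]), 'contact_force': array([-0.36861673, -0.19292209, -0.31461412]), 'wrist_torque': array([-0.00023247,  0.00788795, -0.00489995]), 'opening': 0.08519730830167975}
0.0187
scene [[427.44105341122463, 0.0, 248.10708405734425], [0.0, 427.44105341122463, 190.3101142339108], [0.0, 0.0, 1.0]] [[-0.3296317035602121, 0.9440732396465208, -0.008286023854395646], [0.5727312481010897, 0.19298171210472218, -0.796703819647991], [-0.750547704983874, -0.26736450208741863, -0.604313135358637]] [0.17480514925723387, -0.1964696997412876, 1.5566521900147563]
large_dock [([303.0, 220.0, 366.0, 287.0], 0.56)]
large_dis
[... 396 characters left out ...]
55479773], [0.0, 0.0, 1.0]] [[0.015479203213765832, -0.9998262029996351, -0.01039028696425076], [-0.9820172875889088, -0.013246388973701975, -0.18832572860785696], [0.18815536437845648, 0.013118573645405432, -0.9820516594767914]] [-0.015534528112858994, 0.5530292132442396, 1.2695479049814125]
large_dock [([158.0, 167.0, 207.0, 211.0], 0.81)]
large_disk [([116.0, 142.0, 139.0, 177.0], 0.77), ([163.0, 169.0, 192.0, 188.0], 0.62)]
large_knob [([162.0, 177.0, 199.0, 211.0], 0.65), ([244.0, 176.0, 272.0, 216.0], 0.52)]
lens [([401.0, 177.0, 437.0, 202.0], 0.77)]
small_dock [([240.0, 170.0, 281.0, 213.0], 0.9), ([208.0, 140.0, 241.0, 158.0], 0.25)]
small_disk [([251.0, 174.0, 273.0, 189.0], 0.49)]
```

```bash
python3 -c "
import cv2
for c in('scene','top'):
    cv2.imwrite(f'pics/{c}0b.png',cv2.resize(cv2.imread(f'pics/{c}0.png'),(800,600),interpolation=cv2.INTER_CUBIC))"
```

```text
(no output)
```

View pics/scene0b.png

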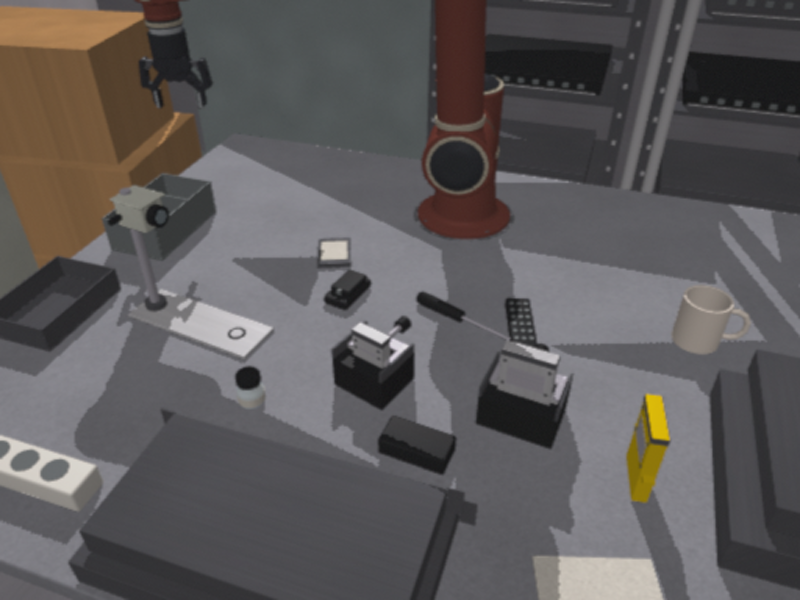

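View pics/top0b.png

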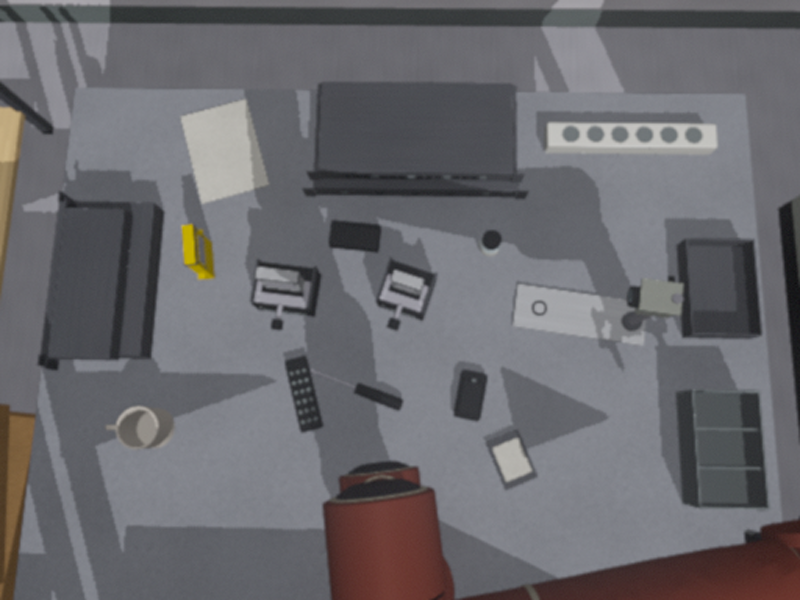

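Picture 1 (scene): large dock at about (525,395), the small dock at (372,360), the yellow look-alike at (648,445), and the camera at (150,210) with its mark at (237,333). Picture 2 (top): large dock at (285,290) with its knob at (277,323), small dock at (405,290), yellow slab at (197,252), lens at (632,296) and mark at (539,308). The silver disk in the wider dock is the one I want, so next I'll check it in a close crop.

```bash
python3 - <<'E'
import cv2,numpy as np
t=cv2.imread('pics/top0.png');s=cv2.imread('pics/scene0.png')
def crop(im,x,y,w,h,W,H):
    a=cv2.resize(im[y:y+h,x:x+w],(W,H),interpolation=cv2.INTER_CUBIC)
    return np.clip(a.astype(float)*1.4,0,255).astype(np.uint8)
# top dock crop x155-210,y160-215 ; scale 7.27... use 50x50 ->400x300 aspect
A=crop(t,150,162,64,48,400,300)   # 6.25x
B=crop(t,325,170,120,90,400,300)  # 3.333x
C=crop(s,300,212,80,60,400,300)   # 5x
D=crop(s,65,110,120,90,400,300)# 3.333x
cv2.imwrite('pics/c1.png',np.vstack([np.hstack([A,B]),np.hstack([C,D])]))
E
```

```text
(no output)
```

View pics/c1.png

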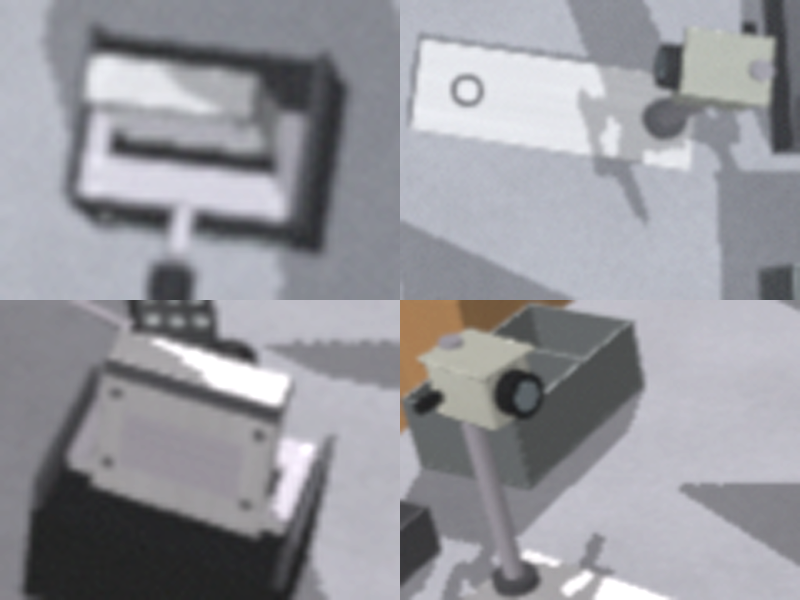

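Picture 3: it confirms the large silver disk in the wider dock, with top corners at crop A (90,57), (262,73), (252,122) and (84,103), and the knob near (170,280). The lens glass is at D (524,395) and the mark at B (467,90).

```bash
cat > h.py <<'E'
import numpy as np
from station import calibration
from scipy.optimize import least_squares
K={c:calibration(c) for c in("scene","top")}
def proj(c,X):
    k=K[c];p=k["mtx"]@(k["R"]@np.asarray(X)+k["t"]);return p[:2]/p[2]
def ray(c,uv,z):
    k=K[c];d=k["R"].T@np.linalg.inv(k["mtx"])@[*uv,1];o=-k["R"].T@k["t"];return o+d*(z-o[2])/d[2]
def place(p,X):
    c,s=np.cos(p[2]),np.sin(p[2]);return np.array([p[0]+c*X[0]-s*X[1],p[1]+s*X[0]+c*X[1],X[2]])
A=lambda x,y:(x/6.25+150-.5+.08,y/6.25+162-.5+.08)
B=lambda x,y:((x-400)/3.3333+325-.35,y/3.3333+170-.35)
C=lambda x,y:(x/5+300-.4,(y-300)/5+212-.4)
D=lambda x,y:((x-400)/3.3333+65-.35,(y-300)/3.3333+110-.35)
E
python3 - <<'E'
from h import *
# dock: x back(+away from knob). disk front=-x. In top view image up = world +x
obs=[("top",A(90,57),(.011,.04,.14)),("top",A(262,73),(.011,-.04,.14)),("top",A(252,122),(-.011,-.04,.14)),("top",A(84,103),(-.011,.04,.14)),
("scene",C(100,367),(.011,-.04,.14)),("scene",C(280,409),(.011,.04,.14)),("scene",C(130,322),(-.011,-.04,.14)),("scene",C(295,375),(-.011,.04,.14)),("top",A(170,280),(-.085,0,.075))]
# sides: test both y signs in scene
for flip in(1,-1):
    o=[(c,u,X if c=="top" else (X[0],flip*X[1],X[2])) for c,u,X in obs]
    f=lambda p:np.concatenate([proj(c,place(p,X))-u for c,u,X in o])
    r=least_squares(f,[.6,.2,0],loss="soft_l1")
    print(flip,r.x,np.degrees(r.x[2]),r.cost);print(np.round(f(r.x).reshape(-1,2),1).tolist())
print("mark",ray("top",B(467,90),.008),ray("scene",(237/1.5625-.3,333/1.5625-.3),.008))
g=lambda X:np.concatenate([proj("scene",X)-D(524,395),proj("top",X)-B(657,66)])
r=least_squares(g,[.5,-.3,.2]);print("lens",r.x,r.fun)
e=[ray("top",B(*q),.008) for q in((418,37),(413,127),(690,168))]
print("foot",e, np.linalg.norm(e[0]-e[1]),np.linalg.norm(e[2]-e[1]),np.degrees(np.arctan2(*(e[2]-e[1])[1::-1])))
E
```

```text
1 [ 0.59154239  0.2393313  -0.09971858] -5.713453722663338 6.1956611871577305
[[-0.3, -0.4], [-1.2, -0.0], [-0.7, -0.7], [-0.5, -0.6], [0.7, -2.5], [-0.4, -0.9], [-2.5, 0.7], [-1.0, -0.2], [-0.2, 0.6]]
-1 [ 0.59070168  0.23773453 -0.08194703] -4.69521923614905 169.79616872145232
[[0.1, 0.1], [-0.7, 0.0], [-0.1, -0.6], [0.1, -0.1], [35.1, 6.9], [-36.0, -11.1], [31.3, 9.8], [-36.3, -10.1], [0.8, 0.9]]
mark [ 0.55907074 -0.28272183  0.008     ] [ 0.55917346 -0.2791078   0.008     ]
lens [ 0.54225954 -0.40008043  0.21821311] [ 0.53298969  0.11099414  0.4939081  -0.29942538]
foot [array([ 0.61131012, -0.23597203,  0.008     ]), array([ 0.52189212, -0.22971164,  0.008     ]), array([ 0.4856627 , -0.49488867,  0.008     ])] 0.089636889373906 0.2676404890002579 -97.77978302145742
```

```bash
cat >> h.py <<'E'
from station import ctrl
from scipy.spatial.transform import Rotation as Ro
def go(P,yaw=None,o=None):
    """tool-frame turn about z (deg) then shift, to world TCP P with tool x at yaw deg, tool down"""
    o=o or ctrl.get_obs();R=Ro.from_rotvec(o["tool_rot"]).as_matrix()
    y0=np.degrees(np.arctan2(R[1,0],R[0,0]));yaw=y0 if yaw is None else yaw
    a=np.radians(yaw);Rt=np.array([[np.cos(a),np.sin(a),0],[np.sin(a),-np.cos(a),0],[0,0,-1]]).T
    Rt=np.array([[np.cos(a),np.sin(a),0],[np.sin(a),-np.cos(a),0],[0,0,-1.]])
    print("full turn(deg)",np.round(np.degrees(Ro.from_matrix(R.T@Rt).as_rotvec()),2),"shift mm",np.round(Rt.T@(np.asarray(P)-o["tool_pos"])*1e3,1))
E
python3 - <<'E'
from h import *
o=ctrl.get_obs();k=calibration("wrist");R=Ro.from_rotvec(o["tool_rot"]).as_matrix()
print("cam in tool",R.T@(-k["R"].T@k["t"]-o["tool_pos"]),"axis",R.T@k["R"].T[:,2],k["mtx"][0])
go([.38,-.3,.26],-5.7)
o["tool_pos"]=np.array([.38,-.3,.26]);go([.5064,.2474,.20],-5.7,{**o})
E
```

```text
cam in tool [ 0.08372548 -0.00030702 -0.14183883] axis [-3.25358115e-01  6.78115509e-04  9.45590629e-01] [297.31863964   0.         255.390407  ]
full turn(deg) [ 0.    0.   20.36] shift mm [ 190.5 -325.2  -28.7]
full turn(deg) [ 0.    0.   20.36] shift mm [  71.4 -557.2   60. ]
```

```bash
python3 -m creep '[[1,0.029,-0.024,-0.003,0,0,0],[1,0.029,-0.024,-0.003,0,0,0],[1,0.029,-0.024,-0.003,0,0,0],[1,0.029,-0.024,-0.003,0,0,0],[1,0.029,-0.024,-0.003,0,0,0],[1,0.029,-0.024,-0.003,0,0,0],[1,0.029,-0.024,-0.003,0,0,0],[1,0.029,-0.024,-0.003,0,0,0],[1,0.029,-0.024,-0.003,0,0,0],[1,0.029,-0.024,-0.003,0,0,0]]' && python3 -m creep '[[1,0,0,0,0,0,-8],[1,0,0,0,0,0,-8],[1,0,0,0,0,0,-8],[1,0,0,0,0,0,-8],[1,0,0,0,0,0,-8],[1,0,0,0,0,0,-8],[1,0,0,0,0,0,-8],[1,0,0,0,0,0,-8],[1,0,0,0,0,0,-8],[1,0,0,0,0,0,-8],[1,0,0,0,0,0,-8],[1,0,0,0,0,0,-8],[1,0,0,0,0,0,-8],[1,0,0,0,0,0,-8],[1,0,0,0,0,0,-8],[1,0,0,0,0,0,-8],[1,0,0,0,0,0,-8],[1,0,0,0,0,0,-8],[1,0,0,0,0,0,-8],[1,0,0,0,0,0,-8]]'
python3 -c "
from h import *
o=ctrl.get_obs();print(o['t']);go([.5064,.2474,.20],174.3)"
```

```text
t: 1.7
tool_pos: [0.3787, -0.2978, 0.2617]
tool_rot: [3.115, 0.4, 0.001]
contact_force: [-0.3, -0.2, 0.1]
opening: 0.0853
t: 3.7
tool_pos: [0.378, -0.2991, 0.2614]
tool_rot: [0.137, 3.138, -0.0]
contact_force: [0.2, -0.5, -0.3]
opening: 0.0855
3.7
full turn(deg) [-0.01  0.01  0.69] shift mm [-73.5 556.5  61.4]
```

```bash
python3 -m creep '[[1,0,0,0,0,0,0.7],[1,-0.005,0.037,0.004,0,0,0],[1,-0.005,0.037,0.004,0,0,0],[1,-0.005,0.037,0.004,0,0,0],[1,-0.005,0.037,0.004,0,0,0],[1,-0.005,0.037,0.004,0,0,0],[1,-0.005,0.037,0.004,0,0,0],[1,-0.005,0.037,0.004,0,0,0],[1,-0.005,0.037,0.004,0,0,0],[1,-0.005,0.037,0.004,0,0,0],[1,-0.005,0.037,0.004,0,0,0],[1,-0.005,0.037,0.004,0,0,0],[1,-0.005,0.037,0.004,0,0,0],[1,-0.005,0.037,0.004,0,0,0],[1,-0.005,0.037,0.004,0,0,0],[1,-0.003,0.037,0.004,0,0,0],[1,0,0,0,0,0,0],[1,0,0,0,0,0,0]]'
python3 - <<'E'
from h import *
from station import get_image,models
import cv2
go([.5064,.2474,.20],174.3)
k=calibration("wrist");im=get_image("wrist");f=k["mtx"][0,0];cx,cy=k["mtx"][0,2],k["mtx"][1,2]
np.savez("w1.npz",**k)
def wp(X):
    p=k["R"]@X+k["t"];th=np.arctan2(np.hypot(*p[:2]),p[2]);d=p[:2]/np.hypot(*p[:2]);return np.array([cx,cy])+f*th*d
a=im[:,:,::-1].copy();cv2.imwrite("pics/w1raw.png",a)
P=[.5915,.2393,np.radians(-5.7)]
for X in[(-.085,0,.07),(-.095,.0,.07),(-.075,0,.07),(-.011,.04,.14),(-.011,-.04,.14),(.011,.04,.14),(.011,-.04,.14),(-.05,.06,.08),(-.05,-.06,.08)]:
    u=wp(place(P,X));print(X,u.round(1));cv2.circle(a,tuple(int(v) for v in u.round()),1,(0,0,255),-1)
print([(np.round(d["extent"]).tolist(),round(d["conf"],2)) for n in("large_knob","large_disk") for d in models.search_frame("wrist",n)][:4])
cv2.imwrite("pics/w1.png",cv2.resize(a,(800,600),interpolation=cv2.INTER_CUBIC))
E
```

```text
t: 5.5
tool_pos: [0.5088, 0.2457, 0.2009]
tool_rot: [-0.167, -3.136, 0.001]
contact_force: [-0.1, -0.0, -0.4]
opening: 0.0852
full turn(deg) [-0.04 -0.04 -0.4 ] shift mm [2.6 1.5 0.9]
(-0.085, 0, 0.07) [257.6 178.2]
(-0.095, 0.0, 0.07) [257.6 168.1]
(-0.075, 0, 0.07) [257.7 188.1]
(-0.011, 0.04, 0.14) [305.4 285.2]
(-0.011, -0.04, 0.14) [211.5 285.9]
(0.011, 0.04, 0.14) [303.4 304.4]
(0.011, -0.04, 0.14) [213.6 305.1]
(-0.05, 0.06, 0.08) [319.1 215.1]
(-0.05, -0.06, 0.08) [196.6 216. ]
[([210.0, 238.0, 309.0, 307.0], 0.91), ([376.0, 222.0, 438.0, 297.0], 0.87)]
```

View pics/w1.png

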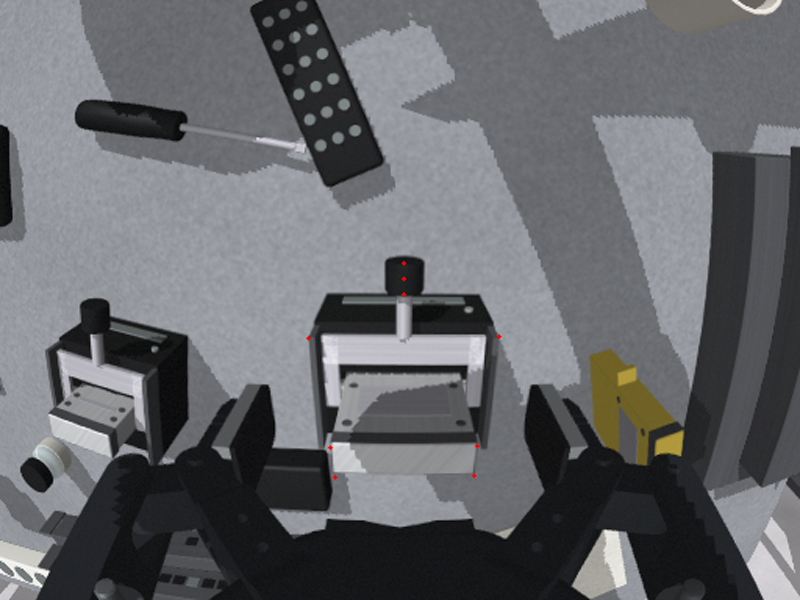

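Picture 4 (wrist): the knob is at (405,276) against a projected (403,279). The disk top corners are at (333,445) and (476,446), and the projected points lie on them. The pose is good to 1–2 mm, so I'm going down onto the knob.

```bash
python3 -m creep '[[1,0.0025,0.002,0.03,0,0,-0.3],[1,0,0,0.03,0,0,0],[1,0,0,0.03,0,0,0],[1,0,0,0.03,0,0,0],[1,0,0,0.02,0,0,0],[1,0,0,0.01,0,0,0],[1,0,0,0,0,0,0],[0,0,0,0,0,0,0],[0,0,0,0,0,0,0],[0,0,0,0,0,0,0],[0,0,0,0,0,0,0],[0,0,0,0,0,0,0],[0,0,0,0,0,0,0],[0,0,0,0,0,0,0],[0,0,0,0,0,0,0]]' 60
python3 -c "
from h import *
o=ctrl.get_obs();print(o['tool_pos'],o['contact_force'],o['wrist_torque']);go([.5064,.2474,.05],174.3)"
```

```text
t: 7.15
tool_pos: [0.5074, 0.2488, 0.0526]
tool_rot: [0.158, 3.136, 0.004]
contact_force: [-0.7, 5.4, 3.7]
opening: 0.0223
[0.50742511 0.24877554 0.05258949] [-0.73984512  5.43741434  3.6615241 ] [ 0.84872899  0.15792478 -0.12574709]
full turn(deg) [ 0.17  0.09 -0.05] shift mm [ 0.9 -1.5  2.6]
```

```bash
python3 -m creep '[[0.6,0,0,0,0,0,0],[0.6,0,0,0,0,0,0],[0.6,0,0.001,0.004,0,0,0],[0.6,0,0,0,0,0,0],[0,0,0,0,0,0,0],[0,0,0,0,0,0,0],[0,0,0,0,0,0,0],[0,0,0,0,0,0,0],[0,0,0,0,0,0,0],[0,0,0,0,0,0,0]]' 70
python3 -c "
from h import *
o=ctrl.get_obs();print(o['tool_pos'],o['contact_force'],o['wrist_torque'])"
```

```text
t: 8.15
tool_pos: [0.5068, 0.2488, 0.0474]
tool_rot: [0.158, 3.138, 0.001]
contact_force: [-0.5, 4.0, 0.2]
opening: 0.022
[0.50680154 0.24880194 0.04738916] [-0.53665898  4.03527499  0.15755685] [ 0.62405819  0.05384884 -0.07581879]
```

```bash
python3 -m creep '[[0,0.004,0,0,0,0,0],[0,0.004,0,0,0,0,0],[0,0.004,0,0,0,0,0],[0,0.004,0,0,0,0,0],[0,0.004,0,0,0,0,0],[0,0.003,0,0,0,0,0],[0,0.002,0,0,0,0,0],[0,0.001,0,0,0,0,0],[0,0,0,0,0,0,0],[0,0,0,0,0,0,0],[0,0,0,0,0,0,0]]'
python3 - <<'E'
from h import *
from station import get_image
import cv2
o=ctrl.get_obs();print(o["tool_pos"]-[.5068,.2488,.0474])
for c in("top","wrist","scene"):cv2.imwrite(f"pics/{c}2.png",get_image(c)[:,:,::-1])
s=cv2.imread("pics/scene2.png");w=cv2.imread("pics/wrist2.png")
cv2.imwrite("pics/c2.png",np.hstack([cv2.resize(s[200:290,290:380],(400,400),interpolation=2),cv2.resize(w[130:330,155:355],(400,400),interpolation=2)]))
E
```

```text
t: 9.25
tool_pos: [0.4819, 0.2516, 0.0474]
tool_rot: [0.157, 3.135, 0.003]
contact_force: [2.7, 5.4, -2.9]
opening: 0.0221
[-2.49095725e-02  2.77613395e-03 -1.12028457e-05]
```

View pics/c2.png

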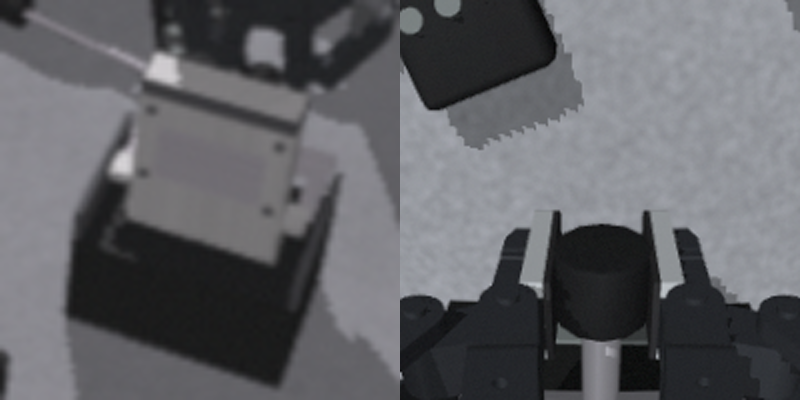

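Picture 5: the disk has popped up in the dock (all four face holes are clear of the block), and the knob is held between the pads. I'll check the stop with a small extra pull, then push the knob home.

```bash
python3 -m creep '[[0,0.001,0,0,0,0,0],[0,0.001,0,0,0,0,0],[0,0,0,0,0,0,0]]'; python3 -m creep '[[0,-0.004,0,0,0,0,0],[0,-0.004,0,0,0,0,0],[0,-0.004,0,0,0,0,0],[0,-0.004,0,0,0,0,0],[0,-0.004,0,0,0,0,0],[0,-0.004,0,0,0,0,0],[0,-0.003,0,0,0,0,0],[0,-0.002,0,0,0,0,0],[0,0,0,0,0,0,0],[0,0,0,0,0,0,0],[0,0,0,0,0,0,0]]'
```

```text
t: 9.7
tool_pos: [0.482, 0.2516, 0.0475]
tool_rot: [0.157, 3.129, 0.003]
contact_force: [11.5, 5.8, -9.6]
opening: 0.022
t: 10.8
tool_pos: [0.5068, 0.2488, 0.0473]
tool_rot: [-0.157, -3.135, -0.001]
contact_force: [-4.5, 6.1, 1.9]
opening: 0.022
```

```bash
python3 -m creep '[[0.5,0,0,0,0,0,0],[0.6,0,0,0,0,0,0],[0.6,0,0,0,0,0,0],[0.6,0,0,0,0,0,0],[0.6,0,0,-0.02,0,0,0],[0.6,0,0,-0.03,0,0,0],[0.8,0,0,-0.04,0,0,0],[1,0,0,-0.04,0,0,0],[1,0,0,-0.04,0,0,0]]'; python3 -m creep '[[1,0,0,-0.02,0,0,8],[1,0,0,-0.01,0,0,8],[1,0,0,0,0,0,8],[1,0,0,0,0,0,8],[1,0,0,0,0,0,8],[1,0,0,0,0,0,8],[1,0,0,0,0,0,8],[1,0,0,0,0,0,8],[1,0,0,0,0,0,8],[1,0,0,0,0,0,8],[1,0,0,0,0,0,8],[1,0,0,0,0,0,2],[1,0,0,0,0,0,0]]'
python3 -c "
from h import *
go([.5915,.2405,.20],84.4)"
```

```text
t: 11.7
tool_pos: [0.5077, 0.2479, 0.2188]
tool_rot: [0.158, 3.137, -0.001]
contact_force: [1.0, 0.5, 0.1]
opening: 0.0856
t: 13.0
tool_pos: [0.5079, 0.248, 0.2472]
tool_rot: [2.33, 2.107, -0.0]
contact_force: [0.3, 0.9, -0.3]
opening: 0.0853
full turn(deg) [ 0.    0.03 -0.14] shift mm [ 0.7 83.9 47.2]
```

```bash
python3 -m creep '[[1,0,0.03,0,0,0,0],[1,0,0.03,0,0,0,0],[1,0.0007,0.024,0.02,0,0,0],[1,0,0,0.027,0,0,0],[1,0,0,0,0,0,0],[1,0,0,0,0,0,0]]'
python3 - <<'E'
from h import *
from station import get_image
import cv2
go([.5915,.2405,.125],84.4)
k=calibration("wrist");im=get_image("wrist");f=k["mtx"][0,0];cx,cy=k["mtx"][0,2],k["mtx"][1,2]
a=im[:,:,::-1].copy()
a=cv2.resize(a,(800,600),interpolation=2)
def wp(X):
    p=k["R"]@X+k["t"];th=np.arctan2(np.hypot(*p[:2]),p[2]);d=p[:2]/np.hypot(*p[:2]);return np.array([cx,cy])+f*th*d
P=[.5915,.2405,np.radians(-5.6)]
for X in[(-.011,.04,.158),(-.011,-.04,.158),(.011,.04,.158),(.011,-.04,.158),(-.085,0,.07),(-.11,0,.07)]:
    u=(wp(place(P,X))+.5)*1.5625;print(X,u.round(1));cv2.circle(a,tuple(int(v) for v in u.round()),2,(0,0,255),-1)
cv2.imwrite("pics/w3.png",a)
E
```

```text
t: 13.6
tool_pos: [0.591, 0.2404, 0.1998]
tool_rot: [-2.329, -2.107, 0.003]
contact_force: [0.2, 0.5, 0.1]
opening: 0.0853
full turn(deg) [-0.1   0.04 -0.12] shift mm [ 0.2  0.5 74.8]
(-0.011, 0.04, 0.158) [374.5 252. ]
(-0.011, -0.04, 0.158) [378.6 418.6]
(0.011, 0.04, 0.158) [428.7 251.9]
(0.011, -0.04, 0.158) [425.2 418.5]
(-0.085, 0, 0.07) [266.5 282.8]
(-0.11, 0, 0.07) [229.9 283.1]
```

View pics/w3.png

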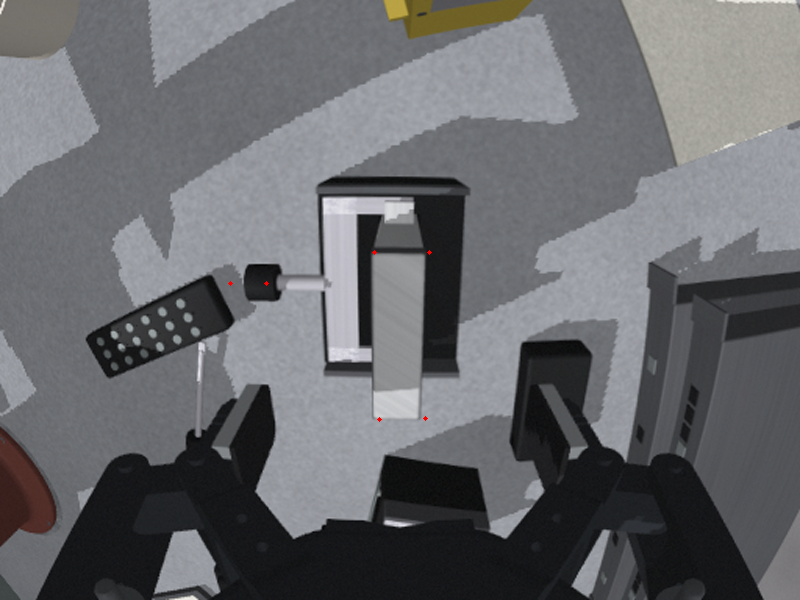

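Picture 6: the disk's top edge runs over columns 372–424, rows 251–418, about 1.5 mm towards the front of the projection. The knob at (262,283) is home (fully out would be near column 230). I'm shifting 1 mm and descending to grip.

```bash
python3 -m creep '[[1,0,-0.001,0.025,0,0,0],[1,0,0,0.025,0,0,0],[1,0,0,0.015,0,0,0],[1,0,0,0.009,0,0,0],[1,0,0,0,0,0,0],[0,0,0,0,0,0,0],[0,0,0,0,0,0,0],[0,0,0,0,0,0,0],[0,0,0,0,0,0,0],[0,0,0,0,0,0,0],[0,0,0,0,0,0,0],[0,0,0,0,0,0,0],[0,0,0,0,0,0,0],[0,0,0,0,0,0,0]]' 80
```

```text
t: 15.05
tool_pos: [0.5907, 0.2408, 0.127]
tool_rot: [2.33, 2.107, 0.001]
contact_force: [-1.1, 0.2, 4.6]
opening: 0.0213
```

```bash
python3 -m creep '[[0,0,0,-0.004,0,0,0],[0,0,0,-0.008,0,0,0],[0,0,0,-0.01,0,0,0],[0,0,0,-0.012,0,0,0],[0,0,0,-0.012,0,0,0],[0,0,0,-0.015,0,0,0],[0,0,0,-0.015,0,0,0],[0,0,0,-0.015,0,0,0],[0,0,0,-0.015,0,0,0],[0,0,0,-0.015,0,0,0],[0,0,0,-0.006,0,0,0],[0,0,0,0,0,0,0],[0,0,0,0,0,0,0]]'
python3 - <<'E'
from h import *
from station import get_image
import cv2
o=ctrl.get_obs();print(o["tool_pos"],o["contact_force"])
for c in("top","scene"):cv2.imwrite(f"pics/{c}4.png",get_image(c)[:,:,::-1])
t=cv2.imread("pics/top4.png");s=cv2.imread("pics/scene4.png");t0=cv2.imread("pics/top0.png");s0=cv2.imread("pics/scene0.png")
A_=cv2.resize(t[150:225,110:210],(400,300),interpolation=2);C_=cv2.resize(s[165:300,270:450],(400,300),interpolation=2)
D_=cv2.resize(s0[118:163,65:125],(400,300),interpolation=2);B_=cv2.resize(t0[170:230,330:410],(400,300),interpolation=2)
cv2.imwrite("pics/c4.png",np.clip(1.3*np.vstack([np.hstack([A_,C_]),np.hstack([B_,D_])]),0,255))
E
```

```text
t: 16.35
tool_pos: [0.5902, 0.2406, 0.2527]
tool_rot: [-2.33, -2.107, 0.001]
contact_force: [-0.1, 0.0, -3.0]
opening: 0.0208
[0.59018583 0.2405961  0.25268622] [-0.13483111  0.03852337 -3.01829518][ WARN:0@4.505] global loadsave.cpp:1063 imwrite_ Unsupported depth image for selected encoder is fallbacked to CV_8U.
```

View pics/c4.png

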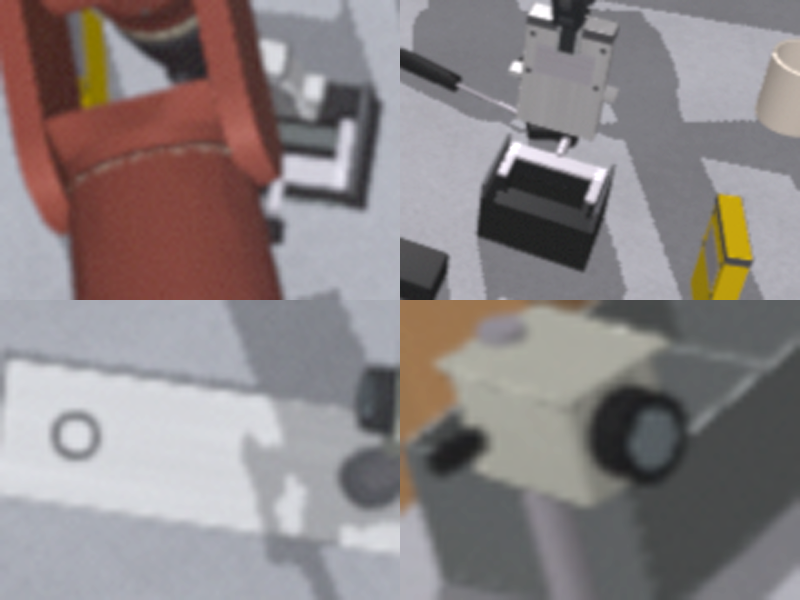

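Picture 7: the disk is held clear of the dock, with about 3 N of weight showing. The lens glass centre is at D (655,440) and the mark at B (76,435). Next I'll refine the view point and turn the disk.

```bash
python3 -m creep '[[0,0,0,0,0,0,4],[0,0,0,0,0,0,8],[0,0,0,0,0,0,8],[0,0,0,0,0,0,8],[0,0,0,0,0,0,8],[0,0,0,0,0,0,8],[0,0,0,0,0,0,8],[0,0,0,0,0,0,8],[0,0,0,0,0,0,8],[0,0,0,0,0,0,8],[0,0,0,0,0,0,8],[0,0,0,0,0,0,6],[0,0,0,0,0,0,2],[0,0,0,0,0,0,0]]'
python3 - <<'E'
from h import *
import cv2
g=cv2.cvtColor(cv2.imread("pics/top0.png"),cv2.COLOR_BGR2GRAY).astype(float)
def edge(cols,guess,sgn):
    P=[]
    for c in cols:
        r0=int(round(guess(c)));rs=np.arange(r0-4,r0+5);d=sgn*(g[rs+1,c]-g[rs-1,c]);d=np.clip(d,0,None)
        P.append(ray("top",(c,(rs*d).sum()/d.sum()),.008))
    P=np.array(P);m=np.polyfit(P[:,1],P[:,0],1);return np.degrees(np.arctan2(-1,-m[0])),m
u=edge(range(334,380),lambda c:(355-300)/5+170-.4+(c-332)*.13,1)
l=edge(range(334,388),lambda c:(498-300)/5+170-.4+(c-331)*.137,-1)
print("yaw",u[0],l[0],"width",(np.polyval(u[1],-.28)-np.polyval(l[1],-.28))*np.cos(np.radians(8)))
yaw=np.radians((u[0]+l[0])/2)
print(np.degrees(yaw))
ml=(102.8,138.6)
f=lambda p:np.concatenate([proj("top",[p[0],p[1],.008])-(344.8,196.6),.5*(proj("scene",[p[0],p[1],.008])-(151.4,212.8)),
 proj("scene",[p[0]+.12*np.cos(p[2]),p[1]+.12*np.sin(p[2]),p[3]])-ml,[(p[2]-yaw)/np.radians(1)],.5*(proj("top",[p[0]+.12*np.cos(p[2]),p[1]+.12*np.sin(p[2]),p[3]])-(402,189.5))])
r=least_squares(f,[.559,-.281,yaw,.21]);print(r.x,np.degrees(r.x[2]),r.fun.round(2))
o=ctrl.get_obs();go([r.x[0],r.x[1],r.x[3]+.034],None)
E
```

```text
t: 17.85
tool_pos: [0.59, 0.2406, 0.2521]
tool_rot: [3.134, -0.212, -0.003]
contact_force: [-0.4, 0.7, -3.3]
opening: 0.0207
yaw -97.60640149124754 -97.59032782910391 width 0.08882941942046693
-97.59836466017572
[ 0.55820259 -0.28134967 -1.7069543   0.21671211] -97.80127743001206 [-0.47  0.31 -0.27 -0.18 -0.27  0.08 -0.2   0.07 -0.06]
full turn(deg) [0.04 0.1  0.  ] shift mm [ 38.7 521.5   1.4]
```

```bash
python3 -m creep '[[0,0.001,0.01,0,0,0,0],[0,0.002,0.02,0,0,0,0],[0,0.003,0.03,0,0,0,0],[0,0.003,0.035,0,0,0,0],[0,0.003,0.035,0,0,0,0],[0,0.003,0.035,0,0,0,0],[0,0.003,0.035,0,0,0,0],[0,0.003,0.035,0,0,0,0],[0,0.003,0.035,0,0,0,0],[0,0.003,0.035,0,0,0,0],[0,0.003,0.035,0,0,0,0],[0,0.003,0.035,0,0,0,0],[0,0.003,0.03,0,0,0,0],[0,0.001,0.02,0,0,0,0],[0,0.001,0.01,0,0,0,0],[0,0,0.005,0,0,0,0],[0,0,0,0,0,0,0],[0,0,0,0,0,0,0]]'
python3 - <<'E'
from h import *
from station import get_image
import cv2,pickle
o=ctrl.get_obs();k=calibration("wrist");im=get_image("wrist");pickle.dump((o,k),open("w5.pkl","wb"))
go([.5582,-.2813,.2507],-7.7)
f=k["mtx"][0,0];cx,cy=k["mtx"][0,2],k["mtx"][1,2]
a=cv2.resize(im[:,:,::-1],(800,600),interpolation=2)
def wp(X):
    p=k["R"]@X+k["t"];th=np.arctan2(np.hypot(*p[:2]),p[2]);d=p[:2]/np.hypot(*p[:2]);return np.array([cx,cy])+f*th*d
y=np.radians(-97.7);L=np.array([.5582+.12*np.cos(y),-.2813+.12*np.sin(y),.2167]);s=np.array([-np.sin(y),np.cos(y),0])*.019
for X in([.5582,-.2813,.008],L,L+s,L-s,L+[0,0,.019]):
    u=(wp(np.array(X))+.5)*1.5625;print(u.round(1));cv2.circle(a,tuple(int(v) for v in u.round()),2,(0,0,255),-1)
cv2.imwrite("pics/w5.png",a)
E
```

```text
t: 19.65
tool_pos: [0.5689, -0.1996, 0.2532]
tool_rot: [-3.134, 0.21, 0.0]
contact_force: [0.9, -0.2, -3.3]
opening: 0.021
full turn(deg) [-0.02  0.    0.03] shift mm [ 0.3 82.5  2.6]
[495.3 242.6]
[771.8 334.9]
[779.9 302. ]
[763.  366.2]
[793.4 349.1]
```

View pics/w5.png

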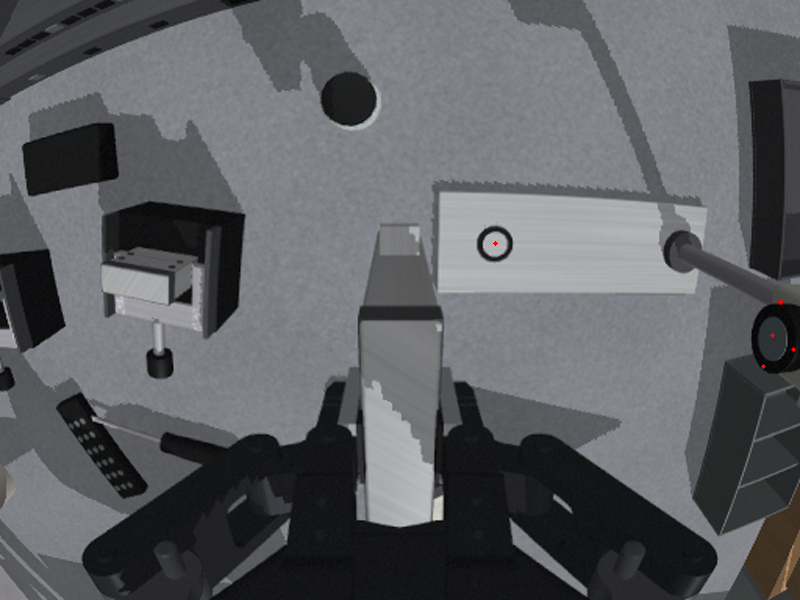

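Picture 8: the mark is at (495,243) against a projected (495.3,242.6). The lens is at about (773,338) against (772,335), agreeing within about 2 mm. The disk hangs upright in the jaws, with its top near edge at row 320, columns 360–443. I'll check its position in the grip.

```bash
python3 - <<'E'
from h import *
import pickle
o,k=pickle.load(open("w5.pkl","rb"));R=Ro.from_rotvec(o["tool_rot"]).as_matrix()
f=k["mtx"][0,0];c=k["mtx"][:2,2]
def wp(X):
    p=k["R"]@(R@np.array(X)+o["tool_pos"])+k["t"];r=np.hypot(*p[:2]);return (c+f*np.arctan2(r,p[2])*p[:2]/r+.5)*1.5625
for dz in(-.031,-.034):
  for dx in(0,.002):
    print(dz,dx,[wp((.04+dx,y,dz)).round(1).tolist() for y in(-.011,.011)],"bottom",[wp((.04+dx,y,dz+.130)).round(1).tolist() for y in(-.011,.011)],"lug",[wp((.052+dx,y,dz+.072)).round(1).tolist() for y in(-.011,.011)])
E
```

```text
-0.031 0 [[357.8, 317.7], [443.4, 317.5]] bottom [[378.9, 226.9], [420.8, 226.8]] lug [[372.4, 223.2], [427.6, 223.1]]
-0.031 0.002 [[357.5, 310.4], [443.6, 310.2]] bottom [[378.8, 223.1], [420.8, 223.0]] lug [[372.3, 218.3], [427.7, 218.2]]
-0.034 0 [[356.8, 322.0], [444.4, 321.9]] bottom [[378.6, 227.9], [421.0, 227.8]] lug [[371.9, 224.5], [428.1, 224.4]]
-0.034 0.002 [[356.5, 314.6], [444.7, 314.4]] bottom [[378.6, 224.1], [421.1, 224.0]] lug [[371.9, 219.5], [428.1, 219.4]]
```

```bash
python3 -m creep '[[0,0,0.005,0,0,0,0],[0,0,0.01,0,0,0,0],[0,0,0.015,0.001,0,0,0.2],[0,0.001,0.02,0.001,0,0,0],[0,0,0.015,0,0,0,0],[0,0,0.01,0,0,0,0],[0,0,0.005,0,0,0,0],[0,0,0.0025,0,0,0,0],[0,0,0,0,0,0,0],[0,0,0,0,0,0,0],[0,0,0,0,0,0,0]]'
python3 - <<'E'
from h import *
from station import get_image
import cv2
go([.5582,-.2815,.2512],-7.8);print(ctrl.get_obs()["dq"].round(4))
ims={}
for c in("scene","top","wrist"):ims[c]=get_image(c)[:,:,::-1].copy();cv2.imwrite(f"pics/{c}6.png",ims[c])
P=[.5582,-.2815,np.radians(-97.7)]
for x in(-.011,.011):
  for y in(-.04,.04):
    for z in(-.065,.065):
      X=place(P,(x,y,.2167+z))
      print(x,y,z,proj("scene",X).round(1))
s=cv2.resize(ims["scene"][100:235,60:195],(400,400),interpolation=2)
for x in(-.011,.011):
  for y in(-.04,.04):
    for z in(-.065,.065):
      u=(proj("scene",place(P,(x,y,.2167+z)))-[60,100]+.5)*400/135;cv2.circle(s,tuple(int(v) for v in u.round()),2,(0,0,255),-1)
d=cv2.resize(ims["scene"][200:300,280:380],(400,400),interpolation=2)
cv2.imwrite("pics/c6.png",np.hstack([s,d]))
E
```

```text
t: 20.8
tool_pos: [0.5587, -0.2817, 0.2514]
tool_rot: [-3.134, 0.216, -0.0]
contact_force: [-0.9, -0.7, -2.8]
opening: 0.0209
full turn(deg) [-0.01 -0.   -0.1 ] shift mm [-0.5 -0.2  0.2]
[ 0.0002 -0.0021 -0.0005 -0.0024 -0.0012  0.0002]
-0.011 -0.04 -0.065 [155.5 163.9]
-0.011 -0.04 0.065 [148.2 120.5]
-0.011 0.04 -0.065 [136.4 179.6]
-0.011 0.04 0.065 [127.3 134.9]
0.011 -0.04 -0.065 [148.8 161.9]
0.011 -0.04 0.065 [141.2 118.7]
0.011 0.04 -0.065 [129.6 177.4]
0.011 0.04 0.065 [120.  132.9]
```

View pics/c6.png

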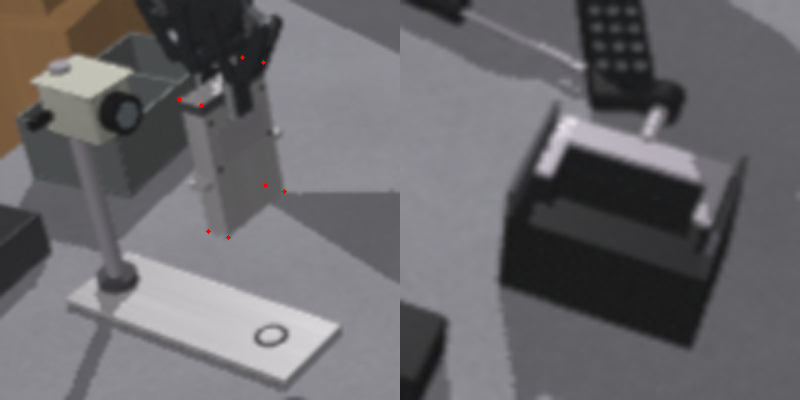

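Picture 9: the disk is upright in front of the lens, with its corners within 1–2 px of the projection. The dock is empty with its knob home. I'll do one close check of the lens from the wrist.

```bash
python3 - <<'E'
from h import *
import cv2
k=calibration("wrist");f=k["mtx"][0,0];c=k["mtx"][:2,2]
def wp(X):
    p=k["R"]@X+k["t"];r=np.hypot(*p[:2]);return c+f*np.arctan2(r,p[2])*p[:2]/r
y=np.radians(-97.7);L=np.array([.5582+.12*np.cos(y),-.2815+.12*np.sin(y),.2167]);s=np.array([-np.sin(y),np.cos(y),0])*.019
a=cv2.imread("pics/wrist6.png");u0=wp(L);x0=int(min(u0[0]-60,512-120));y0=int(min(u0[1]-45,384-90));a=cv2.resize(a[y0:y0+90,x0:x0+120],(800,600),interpolation=2)
e=[]
for t in np.linspace(0,2*np.pi,24,endpoint=False):
    X=L+s*np.cos(t)+np.array([0,0,.019])*np.sin(t);u=(wp(X)-[x0,y0]+.5)*6.6667;cv2.circle(a,tuple(int(v) for v in u),2,(0,0,255),-1)
for n,d in(("c",0*s),("z+5",np.array([0,0,.005])),("s+5",s/.019*.005)):print(n,((wp(L+d)-[x0,y0]+.5)*6.667).round(1))
cv2.imwrite("pics/w6c.png",a)
E
```

```text
c [405.  305.1]
z+5 [426.3 324. ]
s+5 [413.6 263.2]
```

View pics/w6c.png

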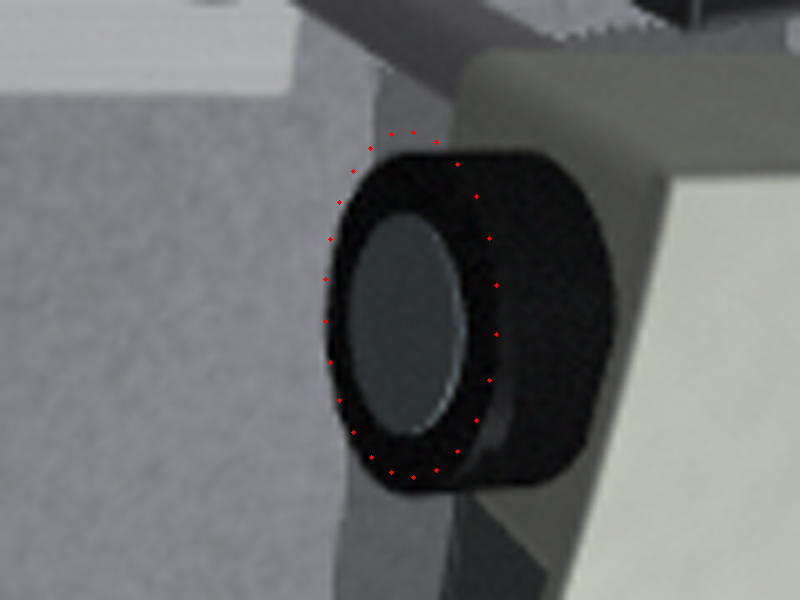

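Picture 10: the lens rim centre is about (412,322) against a projected (411,305). That is roughly 1.7 mm sideways and 1 mm higher, inside the calibration error. I'll make a small trim for it, then hand in.

```bash
python3 -m creep '[[0,-0.001,0,-0.0005,0,0,0.3],[0,0,0,0,0,0,0],[0,0,0,0,0,0,0],[0,0,0,0,0,0,0],[0,0,0,0,0,0,0]]' && python3 -c "
from h import *
from station import finish_job
o=ctrl.get_obs();print(o['t'],o['tool_pos'],o['opening'],o['dq'].round(4));print(finish_job())"
```

```text
t: 21.45
tool_pos: [0.5575, -0.2821, 0.2518]
tool_rot: [-3.133, 0.226, -0.0]
contact_force: [-0.5, 0.2, -2.6]
opening: 0.021
21.45 [ 0.55754755 -0.28212486  0.25176847] 0.020950174420517605 [-0.0019  0.0014 -0.0003 -0.0007 -0.0005 -0.0001]
the job is handed in; nothing more can be done
None
```

I did the whole sequence and handed the job in at 21.5 s, with the large disk still held in front of the inspection camera.

- **Knob:** I pulled it out 25 mm to its stop and the disk popped up. I then pushed it back to its starting position against the home stop; the pictures show it home.
- **Disk:** I gripped the top of the disk, lifted it straight out, and turned it to face the lens over the mark. The arm was still, with the grip closed on the disk (21 mm reading, 80 N set). My estimate puts its middle within about 1 mm of the view point: (0.558, -0.282) and 0.218 m high, upright and square to the lens within about 1°.
- **Checks that disagreed:** the last wrist picture put the lens about 1.7 mm to one side and 1 mm higher than my first estimate. That is within the 2 mm calibration error, so I trimmed halfway towards it. I did not take another picture after the trim. In the scene picture the disk's corners were 1–2 px from where I expected them.
- **Everything else:** I did not touch the small dock, its disk or knob, or anything else on the table. I made no separate before-and-after check of those items.

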